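# Refit the shaker's carrier plate from its safety hook

## Task

Refit the rectangular four-holed carrier plate to the shaker: push the sprung keeper of its hook open until it stays open, lift the plate off the hook by its bail, and press it evenly onto the shaker's four snap studs until all four click and it sits fully home on their shoulders. Leave the round carrier hanging behind its shut keeper, and leave the bottle, the jar and the box where they stand.

Things in the scene. Friction and masses are not known exactly. Their poses are not given: they have to be found in the camera images.
- carrier: rectangular carrier plate, aluminium, 100 (x) x 150 (y) x 6 mm, 0.3 to 0.45 kg, four 14 mm holes. Origin at the centre of the plate's underside, z up. Over it stands a bail: two legs 38 mm apart (y), and a top bar 54 (y) x 14 (x) mm, from 76 to 86 mm above the origin. The bar hangs in the hook's seat, the arm passing through the bail along x; axes roughly those of its stand
- tab (a point): centre of the upright grip tab on the middle of the rectangular carrier's top bar: 16 (x) x 20 (y) x 42 mm tall, 106 mm above the plate's underside, top at 127 mm; same axes as the carrier
- hole0 (a point): centre of a hole of the rectangular carrier, on the plate's underside, (-34, -58) mm from its origin
- hole1 (a point): centre of a hole of the rectangular carrier, on the plate's underside, (-34, 58) mm from its origin
- hole2 (a point): centre of a hole of the rectangular carrier, on the plate's underside, (34, -58) mm from its origin
- hole3 (a point): centre of a hole of the rectangular carrier, on the plate's underside, (34, 58) mm from its origin
- shaker: the shaker's base unit, fixed, beige with a slate top, 140 (x) x 190 (y) mm, flat top 55 mm above the bench; origin on the bench under its centre. Four upright snap studs stand on it at (+-34, +-58) mm; the rectangular carrier fits on them either way round (half turn)
- stud0 (a point): centre of the shoulder of the stud at (-34, -58) mm: shoulder 22 mm across, 63 mm above the bench. Above it a 10 mm pin with two sprung bulges (17 mm across, widest 73 mm up), tapered end to 86 mm. A plate laid on stops on the bulges with its underside about 76 mm up; some 4 N per stud (16 N in all) clicks it past, and it rests on the shoulders, underside 63 mm up
- stud1 (a point): the same point of the stud at (-34, 58) mm from the shaker's origin; all studs are alike
- stud2 (a point): the same point of the stud at (34, -58) mm from the shaker's origin; all studs are alike
- stud3 (a point): the same point of the stud at (34, 58) mm from the shaker's origin; all studs are alike
- a_stand: the fixed steel hook stand, where the rectangular carrier hangs. Origin on the bench below the hook's seat. The arm, 32 mm wide (y), 14 mm thick, its top 146 mm up, runs from the post (x = 59 to 75 mm) towards -x. Foot 150 x 110 x 12 mm, x = -40 to 110 mm
- a_seat (a point): middle of that hook's seat, on the arm's top: a flat 22 mm long (x) between an upturned tip (x = -11 to -19 mm of the stand, 14 mm high) and a 12 mm high shoulder (from x = 11 mm back to the post). The bail's bar must rise over the tip and go out towards the stand's -x
- a_keeper (a joint): joint, rad: sprung keeper of the rectangular carrier's hook, 0 shut, 1.2 open; turns clockwise seen from above about an upright axis at (40, 0) mm of its stand. Shut, its finger lies 3 mm over the bail's top bar, on the tab's +y side, and blocks lifting; above 0.9 it is clear. Its spring works over centre: pushed past 0.6 it snaps to 1.2 and stays open; let go earlier it snaps shut
- a_paddle (a point): centre of the upright paddle of the rectangular carrier's keeper, 24 (along the lever) x 5 x 34 mm tall, 159 to 193 mm above the bench, 52 mm from the keeper's axis. Shut, it stands at (92, 0) mm of its stand, behind the post, with free air beside and below. About 3 N sideways towards the stand's -y opens the keeper. Its frame turns with the keeper; shut, its axes are the stand's
- b_stand: the other, identical fixed steel hook stand, where the round carrier hangs. Origin on the bench below the hook's seat. The arm, 32 mm wide (y), 14 mm thick, its top 146 mm up, runs from the post (x = 59 to 75 mm) towards -x. Foot 150 x 110 x 12 mm, x = -40 to 110 mm
- b_keeper (a joint): as the first keeper, on the round carrier's hook; to be left shut
- b_paddle (a point): the paddle of the round carrier's keeper, placed on its stand as on the first
- round_carrier: a carrier for another machine, to be left hanging: round aluminium plate 116 mm across, 6 mm thick, no open holes, same bail and tab. Origin at the centre of the plate's underside
- bottle: bystander: amber bottle 56 mm across, 140 mm tall, origin at the centre of its underside
- jar: bystander: white jar 60 mm across, 100 mm tall, origin at the centre of its underside
- tip_box: bystander: grey and white box 55 (x) x 75 (y) x 54 mm, origin at the centre of its underside
Mind the look-alikes: they are no part of the job. What is shaped like the carrier but purple or red is not meant.

How it is judged:
On the way, in this order (a step that is already met when the one before it is completed fails the run):
1. the keeper of the rectangular carrier's hook has been pushed open, the carrier still hanging on the hook (value of joint a_keeper above 1 rad and z of carrier in the frame of a_stand below 0.076 m and horizontal distance between carrier and a_stand below 0.015 m), for 0.2 s.
2. the rectangular carrier has been taken clear off its hook (horizontal distance between tab and a_seat above 0.08 m), for 0.1 s.
At the end, for the whole second after the job is handed in: Carrier underside within 3 mm of all four stud shoulders, centred within 4 mm and 0.08 rad on the shaker (either way round), at rest; round carrier within 15 mm of its place, its keeper below 0.2 rad; bottle, jar and box within 30 mm of their places (z of each of hole0, hole1, hole2, hole3 in the frame of shaker below 0.066 m and horizontal distance between carrier and shaker below 0.004 m and angle between the x axis of carrier and the x axis of shaker, either way round below 0.08 rad and linear speed of carrier below 0.02 m/s and value of joint b_keeper below 0.2 rad and distance of round_carrier from where it was at the start of the episode below 0.015 m and distance of each of bottle, jar, tip_box from where it was at the start of the episode below 0.03 m); the robot touches nothing.
It fails at once if the round carrier is taken off its place or its keeper is opened (distance of round_carrier from where it was at the start of the episode above 0.03 m or value of joint b_keeper above 0.6 rad).
It fails at once if the bottle, jar or box is knocked over or shoved more than 30 mm (distance of any of bottle, jar, tip_box from where it was at the start of the episode above 0.03 m or angle between any of bottle, jar, tip_box's own z axis and vertical above 0.5 rad).
It also fails if it takes over 53 s, if anything falls off the work surface, if the arm or the gripper's body presses on something with over 40 N, if the wrist force passes 120 N, or if a joint passes its speed limit or range.

## Robot

A 6-joint arm with a two-finger parallel gripper is mounted at the origin on the work surface. World frame = base frame: x ahead of the robot, y to its left, z up, the work surface at z = 0. Lengths are in m, angles in rad, forces in N, time in s.
With the tool pointing down it reaches from about 0.3 to 0.875 m from the base axis. Payload 6.4 kg.
Tool frame: the origin (TCP) lies midway between the tips of the shut fingers; the grasp point (between the pads) lies 19 mm behind it (ctrl.hold_point_z is the distance from the TCP to the grasp point, in m); z points along the fingers, y is the line along which they close (so a half turn about z gives the same grasp; the last joint's range is limited). The gripper opens to 85 mm and grips with 20 to 120 N. Pads are 22 mm wide; open, the fingers measure 114 mm over their backs; the gripper's body (76 mm by 85 mm) begins 54 mm behind the grasp point. The pads swing forward as they close: fully open they stand 13 mm farther back than shut.
Start: joints at [1, 0.181, 1.607, -0, 1.354, -0.206], TCP at [0.205, 0.537, 0.231] pointing down, gripper open.
Joint ranges: [-2.99, 2.99], [-0.89, 2.07], [0.3, 2.58], [-1.14, 4.28], [0, 2.63], [-3.12, 3.12]. Speed limits (rad/s): [2.57, 2.57, 3.01, 3.14, 3.14, 3.14].

## Interface

Orientations are given as a unit quaternion [w, x, y, z].
In Python, from bench import ctrl gives the robot as it stands.
- The arm moves only by the tool carry_out, never from a script. Its argument "plan" is text: rows parted by semicolons, each of 6 numbers parted by spaces: the shift along the tool's x, y, z as a fraction of full scale, then the turn, a rotation vector about the tool's x, y, z as a fraction of full scale. A call has exactly 8 rows; each row shifts and turns the commanded pose from where the row before left it, along the tool's axes as they then stand; what a row does not reach is not made up. Full scale, the value 1, is 40 mm for a shift and 0.1 rad for a turn. A row lasts 1/12 s, in which the tool goes at most 41.7 mm and 7.16 degrees, less where a joint would pass 70% of its speed; a pose out of reach is approached as far as the arm can. A call with a number of a shift or a turn outside -1 to 1 is refused whole. A call with a gripper value outside its range is refused whole. "claw" is the gripper's target within -1 to 1 (shut at 1, half-way at 0, fully open at -1), set as the call begins (left out, the last holds). The fingers move at their own pace and stop on an object; the grip force is fixed at half the most. Time passes only in rows, so rows that do not move let the fingers close, or fill a call up. It gives the time, the measured TCP pose, the force, the opening and the grip force at its end, in the units of the state.
- ctrl.get_obs(): the state, without advancing time (a new reading comes with each control period).
- ctrl.camera(name): name is "scene" or "top"; returns a dict with "pixels" (480x640x3 uint8, red, green, blue), "mtx" (3x3 intrinsics, pixels), "R" (3x3) and "t" (3): a world point X has camera coordinates R X + t. Camera axes: x right, y down, z forward; pixel columns grow to the right and rows downward; lengths in m; the calibration is good to about 2 mm. A picture is of the moment at which its call begins. There is no depth.
- ctrl.hand_in(): hands the job in; it is judged then, once.
The state is a dict: "time_s": time; "q": joint angles; "dq": joint speeds; "joint_efforts": joint torques, N m; "eef_pos": TCP position; "eef_rot": TCP orientation; "wrist_force": force on the tool from outside, world axes, zero at the start; "torque": the same for the moment, N m; "opening": opening from 0.0 (shut) to 1.0 (fully open); "grasp_force": force on a finger pad.
Only numpy, scipy, OpenCV 4.12 (cv2) and the standard library are available. Lean on these libraries where they do the work, as an engineer would, in place of code of your own. Each camera call takes 0.05 s, during which the arm holds its last target. There are 200 camera calls.

## Working session

There is one attempt and no reset: what is moved stays moved. The work goes in short steps, Python scripts to look and compute and a tool call to move; the robot and the scene stay as the last step left them, time stands still between calls to the robot, and variables do not carry over. Pictures are saved under pics/ and viewed, at most 11 in all, crops included, and the job is handed in when it is done.

Besides the shell and the picture viewer there is one more tool, called in YAML: its name, and indented under it one key for each argument. carry_out: Moves the arm, as the interface text tells. Shift numbers are shares of 40 mm and turn numbers shares of 0.1 rad, none past 1 either way. Its arguments: {"type":"object","properties":{"plan":{"type":"string"},"claw":{"type":"number"}},"required":["plan"]}

```bash
mkdir -p pics; ls
cat > h.py <<'E'
import numpy as np, cv2, json
from bench import ctrl
def snap(n,fn):
    c=ctrl.camera(n); cv2.imwrite(fn,cv2.cvtColor(c['pixels'],cv2.COLOR_RGB2BGR))
    np.savez(fn.replace('.png','.npz'),**{k:np.array(c[k]) for k in('pixels','mtx','R','t')}); return c
def load(fn): return dict(np.load(fn))
def ray(c,u,v):
    K,R,t=[np.array(c[k]) for k in('mtx','R','t')]
    return -R.T@t, R.T@np.linalg.inv(K)@np.array([u,v,1.])
def plane(c,u,v,z):
    o,d=ray(c,u,v); return o+d*(z-o[2])/d[2]
def proj(c,X):
    p=c['mtx']@(c['R']@np.array(X,float)+c['t']); return p[:2]/p[2]
def tri(c1,p1,c2,p2):
    o1,d1=ray(c1,*p1);o2,d2=ray(c2,*p2)
    s=np.linalg.lstsq(np.c_[d1,-d2],o2-o1,rcond=None)[0]
    a,b=o1+d1*s[0],o2+d2*s[1]; return (a+b)/2,np.linalg.norm(a-b)
E
python3 -c "
from h import *
for n in('scene','top'):
    c=snap(n,f'pics/{n}0.png'); print(n,-np.array(c['R']).T@c['t'],np.array(c['R'])[2])
o=ctrl.get_obs();print(o['eef_pos'],o['eef_rot'],o['opening'],o['time_s'],ctrl.hold_point_z)"
```

```text
pics
scene [ 1.26810121 -0.32811682  1.18780912] [-0.53929164  0.25157271 -0.80366392]
top [0.36509266 0.01175418 0.90556163] [ 0.24656157  0.01152783 -0.96905856]
[0.20485454 0.53674168 0.23047136] [-2.84967518e-04  1.81371265e-01  9.83414377e-01 -7.39092760e-04] 1.0006498132779356 0.1 0.0187
```

View pics/scene0.png

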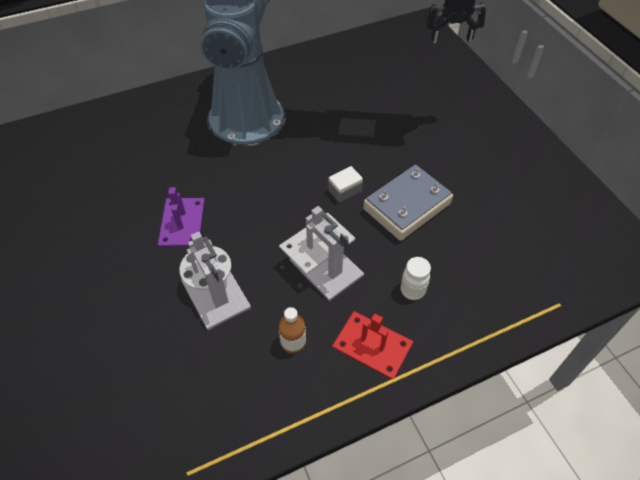

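View pics/top0.png

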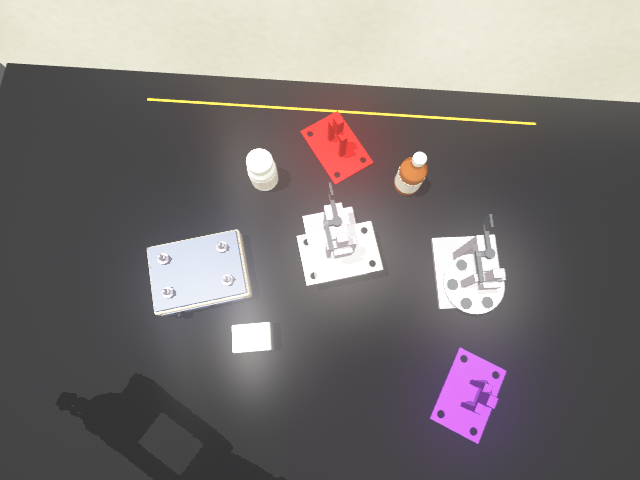

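Scene: the base is at top left. Carriers in the top view: silver rectangular (340,253), silver round (473,280), purple (468,395) and red (337,147). Only the silver four-holed one on a hook at (340,253) fits. The shaker is at (198,272). I'll confirm with an enlarged crop.

```bash
python3 -c "
from h import *
a=cv2.imread('pics/top0.png')[170:300,280:400]; b=cv2.imread('pics/scene0.png')[195:300,270:370]
A=cv2.resize(a,(400,433),interpolation=cv2.INTER_CUBIC);B=cv2.resize(b,(400,420),interpolation=cv2.INTER_CUBIC)
o=np.zeros((433,800,3),np.uint8);o[:,:400]=A;o[:420,400:]=B;cv2.imwrite('pics/crop1.png',(255*(o/255.)**1.3).astype(np.uint8))
c=load('pics/top0.npz')
im=c['pixels'];hsv=cv2.cvtColor(im,cv2.COLOR_RGB2HSV)
# shaker top: slate
m=((hsv[...,0]>100)&(hsv[...,0]<130)&(hsv[...,1]>25)&(hsv[...,1]<120)&(hsv[...,2]>110)).astype(np.uint8)*255
m=cv2.morphologyEx(m,cv2.MORPH_OPEN,np.ones((3,3)))
cs=sorted(cv2.findContours(m,0,2)[0],key=cv2.contourArea)[-2:]
for k in cs:
    r=cv2.minAreaRect(k);print(cv2.contourArea(k),r)
    P=np.array([plane(c,*p,.055) for p in cv2.boxPoints(r)]);print(P.round(4),P.mean(0),[np.linalg.norm(P[i]-P[i-1]) for i in range(4)])
# carrier bright plate: dark holes
g=cv2.cvtColor(im,cv2.COLOR_RGB2GRAY)
for (u,v) in [(307,243),(364,230),(313,276),(373,263)]:
    w=g[v-7:v+8,u-7:u+8].astype(float);print((u,v));print(w[::2,::2].astype(int)) if u==307 else 0
"
```

```text
(307, 243)
[[255 255 255 255 255 255 255 255]
 [255 255 255 250 255 255 255 255]
 [255 255 155 126 254 255 255 255]
 [255 255 127 126 254 255 255 255]
 [255 255 208 128 218 255 255 255]
 [255 255 255 255 255 255 255 255]
 [255 255 255 255 255 255 255 255]
 [255 255 255 255 255 255 255 255]]
(364, 230)
(313, 276)
(373, 263)
```

View pics/crop1.png

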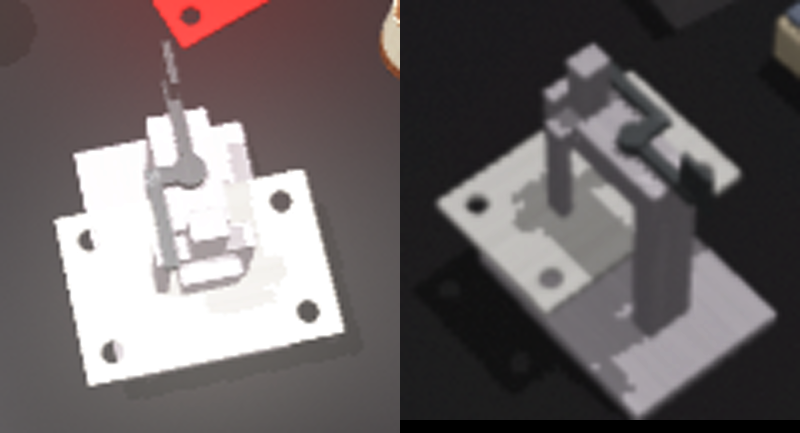

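Confirmed: the left crop shows a rectangular four-holed silver plate. Its keeper lever runs back and up to the paddle near top px (331,188), and its tab is near (343,243). Now I'll measure.

```bash
cat > m.py <<'E'
from h import *
c=load('pics/top0.npz');s=load('pics/scene0.npz')
def blobs(c,x0,x1,y0,y1,f,amin,amax):
    im=c['pixels'][y0:y1,x0:x1];m=f(im).astype(np.uint8)
    n,l,st,ce=cv2.connectedComponentsWithStats(m,connectivity=4)
    return [(ce[i]+[x0,y0],st[i,4]) for i in range(1,n) if amin<=st[i,4]<=amax]
print('slate top',c['pixels'][290,195],'scene',s['pixels'][190,420])
def fit(P,L):  # rigid 2D fit of layout L to P -> centre, yaw
    L=np.array(L);P=np.array(P)[:,:2];pc=P.mean(0);H=(L-L.mean(0)).T@(P-pc)
    a=np.arctan2(H[0,1]-H[1,0],H[0,0]+H[1,1]);R=np.array([[np.cos(a),-np.sin(a)],[np.sin(a),np.cos(a)]])
    ctr=pc-R@L.mean(0);return ctr,a,np.linalg.norm((P-ctr)-(R@L.T).T,axis=1)*1000
if __name__=='__main__':
    for n,cc,b in(('top',c,(150,242,236,310)),('scene',s,(370,450,168,225))):
        p=cc['pixels'];ref=p[290,195] if n=='top' else p[190,420]
        f=lambda im:np.abs(im.astype(int)-ref).sum(2)>60
        print(n,[(x.round(1),a) for x,a in blobs(cc,*b,f,8,300)])
    f=lambda im:im.max(2)<190
    print([(x.round(1),a) for x,a in blobs(c,298,384,222,286,f,6,150)])
E
python3 m.py
python3 - <<'E'
import sys;sys.path.insert(0,'.')
import os;os.chdir('.')
from m import *
# plate corners, top picture (read off crop), plate top z=.076
C=[(296.5,235.1),(371.5,221),(382.9,269.6),(307,285.5)]
P=[plane(c,*p,.076) for p in C]
print(np.round(P,4),fit(P,[(.05,.075),(.05,-.075),(-.05,-.075),(-.05,.075)]))
# rough studs
S=[(163,258),(222,246),(228,280),(168,292)]
Q=[plane(c,*p,.075) for p in S];print(np.round(Q,4),fit(Q,[(.034,.058),(.034,-.058),(-.034,-.058),(-.034,.058)]))
a=cv2.imread('pics/top0.png')[225:320,140:255];cv2.imwrite('pics/crop2.png',cv2.resize(a,None,fx=5,fy=5,interpolation=cv2.INTER_CUBIC))
E
```

```text
slate top [233 239 248] scene [121 128 142]
top [(array([167.6, 239.2]), np.int32(297)), (array([239.3, 247.4]), np.int32(79)), (array([223.6, 246.5]), np.int32(51)), (array([164.9, 258.9]), np.int32(72)), (array([225.9, 279.3]), np.int32(19)), (array([232., 281.]), np.int32(25)), (array([150.9, 298.7]), np.int32(66)), (array([166.3, 291.8]), np.int32(32)), (array([173. , 293.5]), np.int32(29)), (array([236.3, 294.3]), np.int32(13)), (array([218.6, 298.1]), np.int32(18)), (array([203.6, 301.2]), np.int32(17)), (array([184.6, 305.2]), np.int32(17)), (array([168.7, 308.6]), np.int32(12))]
scene [(array([417.3, 174.9]), np.int32(12)), (array([413.1, 177.4]), np.int32(13)), (array([437.3, 189.9]), np.int32(10)), (array([431.9, 192.5]), np.int32(14)), (array([385.9, 197.1]), np.int32(14)), (array([430.5, 210.4]), np.int32(116)), (array([381.1, 199.9]), np.int32(15)), (array([382.5, 213.9]), np.int32(108)), (array([376.3, 218.7]), np.int32(177)), (array([404.9, 213.5]), np.int32(15)), (array([400.1, 215.9]), np.int32(14))]
[(array([300.7, 228.2]), np.int32(83)), (array([358.5, 222. ]), np.int32(6)), (array([363.8, 229.9]), np.int32(32)), (array([305.4, 241.7]), np.int32(19)), (array([342.3, 244.1]), np.int32(49)), (array([352.9, 245.9]), np.int32(19)), (array([342.7, 255. ]), np.int32(35)), (array([372. , 263.1]), np.int32(34)), (array([312.4, 275.6]), np.int32(20))]
slate top [233 239 248] scene [121 128 142]
[[ 0.5776  0.0713  0.076 ]
 [ 0.6165 -0.0748  0.076 ]
 [ 0.5204 -0.1004  0.076 ]
 [ 0.4799  0.0433  0.076 ]] (array([ 0.54858832, -0.01513355]), np.float64(0.2681443651487341), array([1.14027173, 0.57054126, 0.293814  , 0.90007807]))
[[0.5147 0.3259 0.075 ]
 [0.5461 0.2148 0.075 ]
 [0.4804 0.1952 0.075 ]
 [0.4499 0.3062 0.075 ]] (array([0.49777446, 0.26051228]), np.float64(0.2774816679931326), array([0.30614791, 0.81007193, 0.61670104, 1.09017662]))
```

View pics/crop2.png

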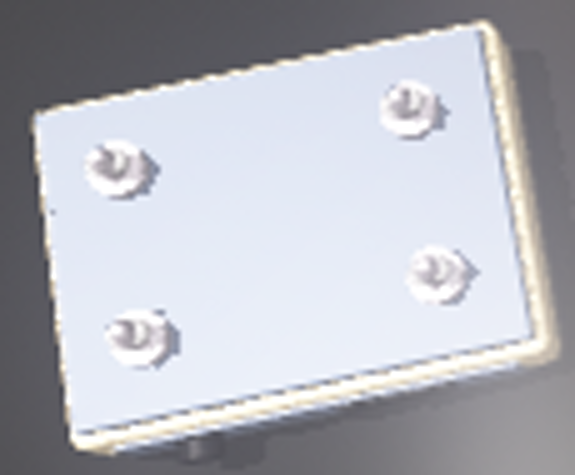

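Studs are clear in the crop, with shoulder centres at top px ≈ (163.4,258.2), (221.6,246.2), (227.4,279.6) and (167.8,292.2). Next are cross-checks of the tab, paddle and shaker.

Run:
```python
from m import *
L=np.array([(.034,.058),(.034,-.058),(-.034,-.058),(-.034,.058)])
S=[(163.4,258.2),(221.6,246.2),(227.4,279.6),(167.8,292.2)]
print('shoulders',fit([plane(c,*p,.063) for p in S],L))
T=[(147,247.2),(236.2,230),(246.2,292.6),(155,311.6)]
print('slate',fit([plane(c,*p,.055) for p in T],[(.07,.095),(.07,-.095),(-.07,-.095),(-.07,.095)]))
SS=[(435.,190.),(384,197.3),(403,212.),(415.5,174.5)]
H=[(305.9,241.8),(363.8,229.9),(372,263.1),(312.7,275.6)]
print('holes',fit([plane(c,*p,.075) for p in H],L))
print('tab',tri(c,(343,239),s,(317.5,209.5)),plane(c,343,239,.197),plane(s,317.5,209.5,.197))
x0=np.array([.5486,-.0151]);a=.268;R=np.array([[np.cos(a),-np.sin(a)],[np.sin(a),np.cos(a)]])
W=lambda x,y,z:[*(x0+R@[x,y]),z]
for n,p in dict(tabtop=(0,0,.197),padtop=(.092,0,.193),hub=(.04,0,.165)).items(): print(n,W(*p),proj(c,W(*p)),proj(s,W(*p)))
sh=np.array([.4977,.2605])
for q in L: X=[*(sh+R@q),.086];print('stud',proj(c,X),proj(s,X))
# scene plate corners (crop) far-left and left
for cc,z in (((262+ 0,0),0),):pass
for n,b in dict(bottle=(419,158,.14),jar=(260,158,.1),box=(251,337,.054)).items(): print(n,plane(c,*b).round(3))
a=cv2.imread('pics/scene0.png')[160:300,270:460].copy()
a=cv2.resize(a,None,fx=4,fy=4,interpolation=cv2.INTER_CUBIC)
for q in [W(0,0,.197),W(.092,0,.193)]+[[*(sh+R@q),.086] for q in L]+[W(*q,.076) for q in L]:
    u=(proj(s,q)-[270,160]+.5)*4;cv2.drawMarker(a,tuple(int(k) for k in u),(0,255,0),cv2.MARKER_CROSS,14,1)
cv2.imwrite('pics/chk.png',a)
```

```text
slate top [233 239 248] scene [121 128 142]
shoulders (array([0.4995637 , 0.26447523]), np.float64(0.28027746737016895), array([0.28964842, 0.34897822, 0.31165845, 0.13691121]))
slate (array([0.49928514, 0.26440478]), np.float64(0.2718654718784482), array([6.81675851, 7.66563996, 8.04097477, 8.00624623]))
holes (array([ 0.54868412, -0.01341577]), np.float64(0.2757241429269825), array([0.27295069, 0.48367176, 0.59781032, 0.81507355]))
tab (array([ 0.54711366, -0.01363612,  0.19260747]), np.float64(0.004654455168202534)) [ 0.54517045 -0.01564506  0.197     ] [ 0.55100413 -0.01281301  0.197     ]
tabtop [np.float64(0.5486), np.float64(-0.0151), 0.197] [342.78654434 237.00093925] [316.0981254 209.0555704]
padtop [np.float64(0.6373158236835078), np.float64(0.009261909370095687), 0.193] [331.44568583 187.30797136] [343.64987639 236.31232834]
hub [np.float64(0.587172097253699), np.float64(-0.004507865491262744), 0.165] [337.06215292 220.03844873] [327.75903837 229.00254157]
stud [161.28412084 256.62445957] [434.10264315 183.0844049 ]
stud [221.38960375 244.88320267] [401.26918979 206.06308302]
stud [226.5982868  279.16759067] [382.16601196 189.75396716]
stud [165.3302095  291.40701125] [414.89298515 167.74220491]
bottle [ 0.728 -0.154  0.14 ]
jar [0.725 0.155 0.1  ]
box [0.378 0.143 0.054]
```

View pics/chk.png

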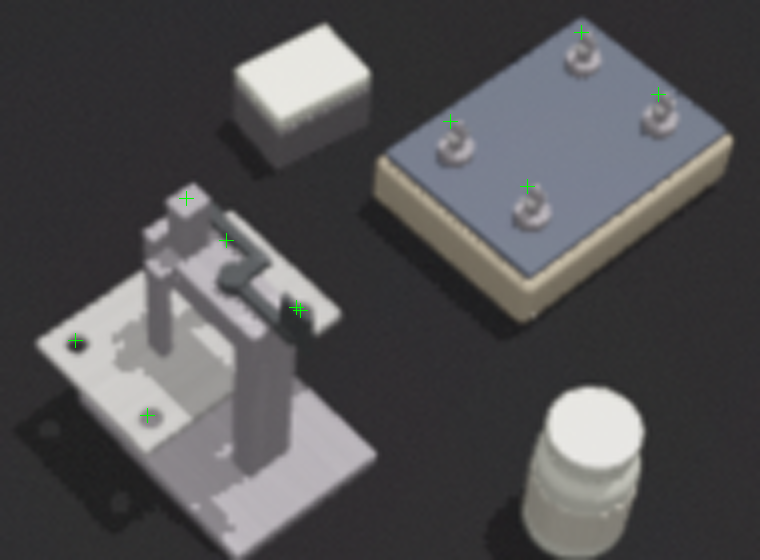

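The check overlay agrees for the tab (186,198), the paddle (300,310) and the holes. The stud marks sit 1–2 px off, so I'll refit the shoulders from the scene view, then compute the move.

```bash
python3 - <<'E'
from m import *
L=np.array([(.034,.058),(-.034,.058),(-.034,-.058),(.034,-.058)])
S=np.array([(660,118),(583,58),(456,148),(532,211)])/4-.375+[270,160]
print('scene shoulders z63',fit([plane(s,*p,.063) for p in S],L))
T=np.array([(163.4,258.2),(167.8,292.2),(227.4,279.6),(221.6,246.2)])
print('tri',fit([tri(c,p,s,q)[0] for p,q in zip(T,S)],L),[tri(c,p,s,q)[0][2].round(4) for p,q in zip(T,S)])
H=np.array([(148,417),(76,343)])/4-.375+[270,160]
P=[plane(s,*p,.075) for p in H];print('scene holes',P,'expect',[np.array([.5486,-.0143])+np.array([[np.cos(.272),-np.sin(.272)],[np.sin(.272),np.cos(.272)]])@q for q in((.034,-.058),(-.034,-.058))])
E
cat > go.py <<'E'
import sys
from h import *
from scipy.spatial.transform import Rotation as Ro
# go.py x y z toolY_yaw : remaining shift in tool axes (units of 40 mm) and turn about tool z (units .1 rad)
o=ctrl.get_obs();w,x,y,z=o['eef_rot'];R=Ro.from_quat([x,y,z,w]).as_matrix()
t=np.array(list(map(float,sys.argv[1:4])));ya=float(sys.argv[4])
Rt=np.array([[np.sin(ya),np.cos(ya),0],[-np.cos(ya),np.sin(ya),0],[0,0,-1]])
print('now',np.round(o['eef_pos'],4),'t',o['time_s'],'F',np.round(o['wrist_force'],1),'open',round(o['opening'],3))
print('shift in present tool axes /40mm',(R.T@(t-o['eef_pos'])/.04).round(2),'in target axes',(Rt.T@(t-o['eef_pos'])/.04).round(2))
print('turn /0.1',(Ro.from_matrix(R.T@Rt).as_rotvec()/.1).round(2))
E
python3 go.py 0.6293 0.0380 0.215 1.842
```

```text
slate top [233 239 248] scene [121 128 142]
scene shoulders z63 (array([0.50131669, 0.26439302]), np.float64(0.2847697923554242), array([0.1365191 , 0.16216789, 0.49308084, 0.54819997]))
tri (array([0.49992321, 0.26523505]), np.float64(0.27992196841229483), array([0.22751422, 0.24908656, 0.06774552, 0.04808127])) [np.float64(0.0618), np.float64(0.0608), np.float64(0.06), np.float64(0.0613)]
scene holes [array([ 0.59740334, -0.06191048,  0.075     ]), array([ 0.53251845, -0.07971118,  0.075     ])] expect [array([ 0.5969322 , -0.06103327]), array([ 0.53143218, -0.07930205])]
now [0.2049 0.5367 0.2305] t 0.1 F [ 0.3  0.1 -0. ] open 1.001
shift in present tool axes /40mm [-14.36  -7.86   0.39] in target axes [  6.88 -14.86   0.39]Traceback (most recent call last):
  File "go.py", line 10, in <module>
    print('turn /0.1',(Ro.from_matrix(R.T@Rt).as_rotvec()/.1).round(2))
                       ~~~~~~~~~~~~~~^^^^^^^^
  File "scipy/spatial/transform/_rotation.pyx", line 1143, in scipy.spatial.transform._rotation.Rotation.from_matrix
ValueError: Non-positive determinant (left-handed or null coordinate frame) in rotation matrix 0: [[-8.04498667e-01  5.93954383e-01 -2.92381932e-04]
 [ 5.93953322e-01  8.04497997e-01  1.55703873e-03]
 [-1.16003066e-03 -1.07897436e-03  9.99998745e-01]].
```

```bash
sed -i 's/\[\[np.sin(ya),np.cos(ya),0\],\[-np.cos(ya)/[[-np.sin(ya),np.cos(ya),0],[np.cos(ya)/' go.py; python3 go.py 0.6294 0.0393 0.215 1.842
```

```text
now [0.2049 0.5367 0.2305] t 0.1 F [ 0.3  0.1 -0. ] open 1.001
shift in present tool axes /40mm [-14.35  -7.83   0.39] in target axes [ -6.89 -14.82   0.39]
turn /0.1 [-0.01 -0.01 -6.36]
```

carry_out:
  plan: "-0.8 -0.44 0 0 0 0;-0.8 -0.44 0 0 0 0;-0.8 -0.44 0 0 0 0;-0.8 -0.44 0 0 0 0;-0.8 -0.44 0 0 0 0;-0.8 -0.44 0 0 0 0;-0.8 -0.44 0 0 0 0;-0.8 -0.44 0 0 0 0"
  claw: 1

```text
time_s: 0.77
eef_pos: [0.3946, 0.3127, 0.2311]
eef_rot: [-0.0, 0.181, 0.983, -0.0]
wrist_force: [0.0, 0.7, -0.0]
opening: 0.0
grasp_force: 0.0
```

carry_out:
  plan: "-0.8 -0.44 0 0 0 0;-0.8 -0.44 0 0 0 0;-0.8 -0.44 0 0 0 0;-0.8 -0.44 0 0 0 0;-0.8 -0.44 0 0 0 0;-0.8 -0.44 0 0 0 0;-0.8 -0.44 0 0 0 0;-0.8 -0.44 0 0 0 0"

```text
time_s: 1.43
eef_pos: [0.5836, 0.0898, 0.2308]
eef_rot: [-0.0, 0.181, 0.983, -0.0]
wrist_force: [-0.0, 1.0, 0.6]
opening: 0.001
grasp_force: 0.0
```

carry_out:
  plan: "0 0 0 0 0 -0.8;0 0 0 0 0 -0.8;0 0 0 0 0 -0.8;0 0 0 0 0 -0.8;0 0 0 0 0 -0.8;0 0 0 0 0 -0.8;0 0 0 0 0 -0.8;0 0 0 0 0 -0.8"

```text
time_s: 2.1
eef_pos: [0.5826, 0.0914, 0.2307]
eef_rot: [-0.001, -0.139, 0.99, 0.0]
wrist_force: [-0.4, -0.4, -0.2]
opening: -0.002
grasp_force: 0.0
```

```bash
python3 go.py 0.6294 0.0393 0.172 1.842
```

```text
now [0.5826 0.0914 0.2307] t 2.1 F [-0.4 -0.4 -0.2] open -0.002
shift in present tool axes /40mm [-0.77 -1.58  1.47] in target axes [-0.78 -1.57  1.47]
turn /0.1 [ 0.   -0.01  0.08]
```

carry_out:
  plan: "-0.26 -0.52 0 0 0 0;-0.26 -0.52 0 0 0 0;-0.26 -0.53 0 0 0 0.08;0 0 0.5 0 0 0;0 0 0.5 0 0 0;0 0 0.5 0 0 0;0 0 0 0 0 0;0 0 0 0 0 0"

```text
time_s: 2.77
eef_pos: [0.6289, 0.0396, 0.1697]
eef_rot: [-0.002, -0.133, 0.991, 0.0]
wrist_force: [0.2, -0.1, -0.1]
opening: -0.002
grasp_force: 0.0
```

```bash
python3 go.py 0.6435 -0.0144 0.172 1.842; python3 -c "
from h import *
snap('scene','pics/s1.png');snap('top','pics/t1.png')
a=cv2.imread('pics/s1.png')[150:300,270:400];b=cv2.imread('pics/t1.png')[150:300,270:400]
cv2.imwrite('pics/v1.png',cv2.resize(np.hstack([a,b]),None,fx=3,fy=3,interpolation=cv2.INTER_CUBIC))"
```

```text
now [0.6289 0.0396 0.1697] t 2.7667 F [ 0.2 -0.1 -0.1] open -0.002
shift in present tool axes /40mm [ 0.   -1.4  -0.06] in target axes [ 0.01 -1.4  -0.06]
turn /0.1 [ 0.01 -0.04 -0.04]
```

View pics/v1.png

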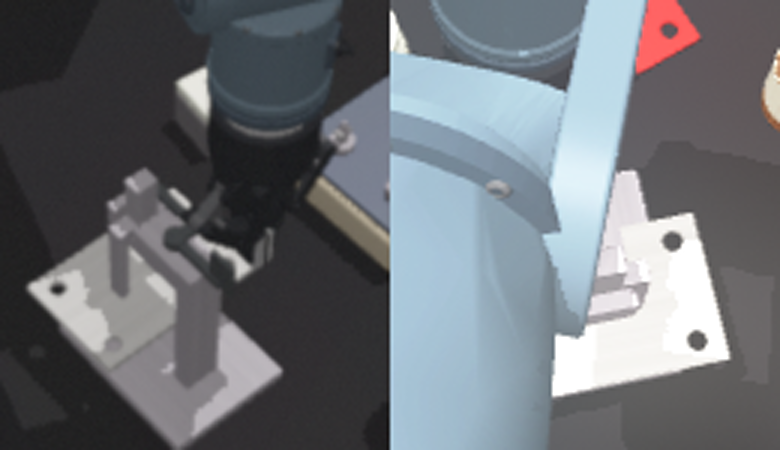

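The closed fingers stand on the +y side of the paddle (left panel ≈(235,260)), with the keeper still shut. Now I'll push towards −y.

carry_out:
  plan: "0 -0.18 0 0 0 0;0 -0.18 0 0 0 0;0 -0.18 0 0 0 0;0 -0.18 0 0 0 0;0 -0.18 0 0 0 0;0 -0.18 0 0 0 0;0 -0.18 0 0 0 0;0 -0.18 0 0 0 0"

```text
time_s: 3.53
eef_pos: [0.6455, -0.0174, 0.1712]
eef_rot: [-0.0, -0.133, 0.991, -0.0]
wrist_force: [-0.4, -0.3, -0.2]
opening: -0.006
grasp_force: 0.0
```

carry_out:
  plan: "0 0 0 0 0 0;0 0.25 0 0 0 0;0 0.25 0 0 0 0;0 0.25 0 0 0 0;0 0 -0.6 0 0 0;0 0 -0.6 0 0 0;0 0.8 0 0 0 0;0 0.8 0 0 0 0"

```text
time_s: 4.2
eef_pos: [0.6213, 0.0756, 0.2217]
eef_rot: [0.002, -0.133, 0.991, -0.0]
wrist_force: [-0.2, -0.2, -0.5]
opening: -0.0
grasp_force: 0.0
```

```bash
python3 go.py 0.5487 -0.0142 0.235 1.842; python3 -c "
from h import *
snap('scene','pics/s2.png')
a=cv2.imread('pics/s2.png')[150:300,270:400]
cv2.imwrite('pics/v2.png',cv2.resize(a,None,fx=4,fy=4,interpolation=cv2.INTER_CUBIC))"
```

```text
now [0.6213 0.0756 0.2217] t 4.2 F [-0.2 -0.2 -0.5] open -0.0
shift in present tool axes /40mm [ 2.34 -1.69 -0.34] in target axes [ 2.35 -1.68 -0.33]
turn /0.1 [-0.01  0.04 -0.05]
```

View pics/v2.png

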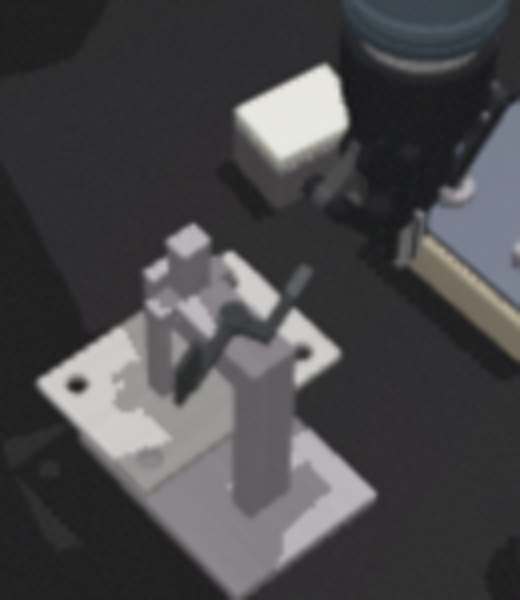

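The keeper is open: paddle at (190,375), finger swung to (300,275), and the carrier is still hanging. Next I go over the tab with the gripper half open.

carry_out:
  plan: "0.4 -0.28 -0.33 0 0 0;0.39 -0.28 0 0 0 0;0.39 -0.28 0 0 0 0;0.39 -0.28 0 0 0 0;0.39 -0.28 0 0 0 0;0.39 -0.28 0 0 0 0;0 0 0 0 0 0;0 0 0 0 0 0"
  claw: 0

```text
time_s: 4.92
eef_pos: [0.5471, -0.0143, 0.2326]
eef_rot: [0.0, -0.133, 0.991, 0.0]
wrist_force: [-0.2, -0.2, 0.1]
opening: 0.501
grasp_force: 0.0
```

```bash
python3 go.py 0.5487 -0.0142 0.162 1.842; python3 -c "
from h import *
c=load('pics/s1.npz'); p=plane(c,270+300/4,150+275/4,.165)[:2]-[.5487,-.0142];a=.271
print('finger tip in stand',p@np.array([[np.cos(a),-np.sin(a)],[np.sin(a),np.cos(a)]]))"
```

```text
now [ 0.5471 -0.0143  0.2326] t 4.9167 F [-0.2 -0.2  0.1] open 0.501
shift in present tool axes /40mm [-0.04 -0.01  1.77] in target axes [-0.04 -0.01  1.77]
turn /0.1 [ 0.    0.   -0.04]
finger tip in stand [0.04274064 0.0469632 ]
```

carry_out:
  plan: "-0.04 0 0.3 0 0 0;0 0 0.3 0 0 0;0 0 0.3 0 0 0;0 0 0.3 0 0 0;0 0 0.3 0 0 0;0 0 0.25 0 0 0;0 0 0 0 0 0;0 0 0 0 0 0"

```text
time_s: 5.58
eef_pos: [0.5485, -0.0145, 0.1614]
eef_rot: [-0.001, -0.133, 0.991, 0.0]
wrist_force: [0.5, 0.4, 0.3]
opening: 0.498
grasp_force: 0.0
```

carry_out:
  plan: "0 0 0 0 0 0;0 0 0 0 0 0;0 0 0 0 0 0;0 0 0 0 0 0;0 0 0 0 0 0;0 0 0 0 0 0;0 0 0 0 0 0;0 0 0 0 0 0"
  claw: 1

```text
time_s: 6.25
eef_pos: [0.5498, -0.0147, 0.1635]
eef_rot: [0.001, -0.133, 0.991, -0.0]
wrist_force: [0.1, 1.2, 5.8]
opening: 0.226
grasp_force: 59.7
```

```bash
python3 go.py 0.5487 -0.0142 0.190 1.842
```

```text
now [ 0.5498 -0.0147  0.1635] t 6.25 F [0.1 1.2 5.8] open 0.226
shift in present tool axes /40mm [ 0.02  0.02 -0.66] in target axes [ 0.02  0.02 -0.66]
turn /0.1 [-0.01  0.02 -0.04]
```

Gripped (about 19 mm opening on the 20 mm tab). Lift, then go out towards −x.

carry_out:
  plan: "0 0 -0.2 0 0 0;0 0 -0.2 0 0 0;0 0 -0.2 0 0 0;0 0 -0.2 0 0 0;0 0 0 0 0 0;0.2 0 0 0 0 0;0.3 0 0 0 0 0;0.4 0 0 0 0 0"

```text
time_s: 6.92
eef_pos: [0.5135, -0.0241, 0.1939]
eef_rot: [-0.0, -0.133, 0.991, 0.0]
wrist_force: [-0.3, 0.2, -4.4]
opening: 0.224
grasp_force: 59.0
```

carry_out:
  plan: "0.4 0 0 0 0 0;0.4 0 0 0 0 0;0.4 0 0 0 0 0;0.4 0 0 0 0 0;0 0 -0.2 0 0 0;0 0 0 0 0 0;0 0 0 0 0 0;0 0 0 0 0 0"

```text
time_s: 7.58
eef_pos: [0.4531, -0.041, 0.2027]
eef_rot: [0.0, -0.133, 0.991, -0.0]
wrist_force: [-0.3, -0.8, -4.4]
opening: 0.227
grasp_force: 59.1
```

```bash
python3 go.py 0.5003 0.2645 0.200 1.849; python3 -c "
from h import *
snap('scene','pics/s3.png');snap('top','pics/t3.png')
a=cv2.imread('pics/s3.png')[120:330,160:460];b=cv2.imread('pics/t3.png')[190:400,220:400]
cv2.imwrite('pics/v3.png',cv2.resize(np.hstack([a,b]),None,fx=1.66,fy=1.66,interpolation=cv2.INTER_CUBIC))"
```

```text
now [ 0.4531 -0.041   0.2027] t 7.5833 F [-0.3 -0.8 -4.4] open 0.227
shift in present tool axes /40mm [-3.15  7.06  0.07] in target axes [-3.23  7.02  0.07]
turn /0.1 [-0.    0.01 -0.11]
```

View pics/v3.png

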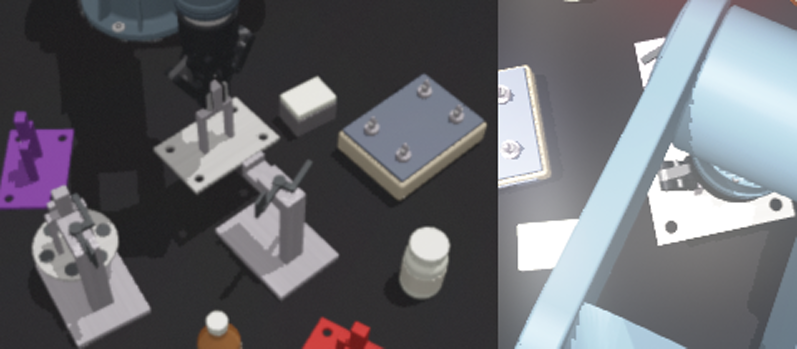

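Off the hook and level, with the round carrier undisturbed (left panel (75,250)). Carry it to above the studs.

carry_out:
  plan: "0 0.5 0 0 0 0;0 0.8 0 0 0 0;0 0.8 0 0 0 0;0 0.8 0 0 0 0;0 0.8 0 0 0 0;0 0.8 0 0 0 0;0 0.8 0 0 0 0;0 0.8 0 0 0 0"

```text
time_s: 8.35
eef_pos: [0.3876, 0.196, 0.2024]
eef_rot: [0.0, -0.133, 0.991, 0.0]
wrist_force: [0.7, -0.1, -4.7]
opening: 0.226
grasp_force: 59.7
```

carry_out:
  plan: "-0.5 0.7 0 0 0 0;-0.6 0.26 0 0 0 0;-0.6 0 0 0 0 0;-0.6 0 0 0 0 0;-0.5 0 0 0 0 0;-0.35 0 0 0 0 -0.11;0 0 0 0 0 0;0 0 0 0 0 0"

```text
time_s: 9.02
eef_pos: [0.4997, 0.2648, 0.2015]
eef_rot: [-0.001, -0.139, 0.99, -0.0]
wrist_force: [-0.8, 0.6, -5.1]
opening: 0.224
grasp_force: 60.1
```

```bash
python3 go.py 0.5003 0.2645 0.200 1.849; python3 -c "
from h import *
snap('scene','pics/s4.png');snap('top','pics/t4.png')
a=cv2.imread('pics/s4.png')[130:260,340:480]
b=cv2.imread('pics/t4.png')[200:330,120:260]
cv2.imwrite('pics/v4.png',np.hstack([cv2.resize(a,(400,371),interpolation=cv2.INTER_CUBIC),cv2.resize(b,(400,371),interpolation=cv2.INTER_CUBIC)]))"
```

```text
now [0.4997 0.2648 0.2015] t 9.0167 F [-0.8  0.6 -5.1] open 0.224
shift in present tool axes /40mm [-0.01 -0.01  0.04] in target axes [-0.01 -0.01  0.04]
turn /0.1 [ 0.   -0.02  0.  ]
```

View pics/v4.png

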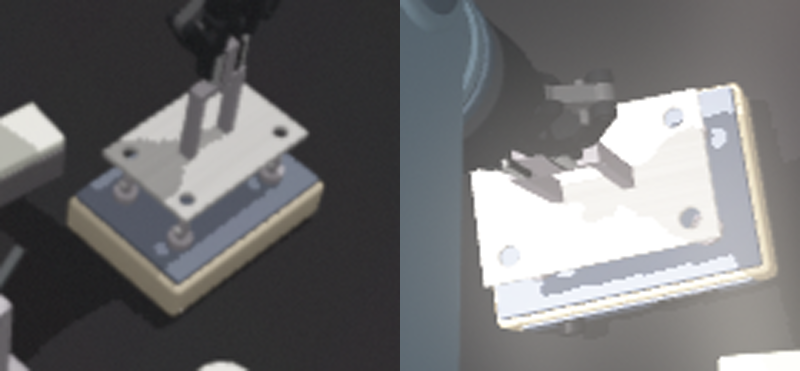

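Plate above the studs, level. The visible holes are at (130,153), (187,199), (281,132) in the left panel and (509,257), (690,218), (673,117) in the right. I'll measure the offset in hand.

Run:
```python
from m import *
t=load('pics/t4.npz');s=load('pics/s4.npz');f=1/2.857
def fx(p,o): return (np.array(p)+.5)*f-.5+o
A=[fx(p,(340,130)) for p in((130,153),(187,199),(281,132))]
B=[fx((p[0]-400,p[1]),(120,200)) for p in((509,257),(690,218),(673,117))]
a=[(-.034,-.058),(.034,-.058),(.034,.058)];b=[(-.034,.058),(-.034,-.058),(.034,-.058)]
for z in(.110,.114):
    print(z,'scene',fit([plane(s,*p,z) for p in A],a),'top',fit([plane(t,*p,z) for p in B],b))
print('tri',tri(t,B[1],s,A[0]),tri(t,B[2],s,A[1]))
```

```text
slate top [233 239 248] scene [121 128 142]
0.11 scene (array([0.49845524, 0.26666869]), np.float64(0.2823977279250014), array([0.64078699, 0.08117582, 0.6463492 ])) top (array([0.498578  , 0.26638178]), np.float64(0.28517157439729246), array([0.49325918, 0.36942985, 0.42136971]))
0.114 scene (array([0.50125119, 0.26451849]), np.float64(0.2823977279250005), array([0.44756149, 0.23701534, 0.3647271 ])) top (array([0.49793419, 0.26521085]), np.float64(0.28517157439729285), array([0.08736954, 0.15409604, 0.13878725]))
tri (array([0.48206267, 0.20074724, 0.11026273]), np.float64(3.469380063551386e-05)) (array([0.54774813, 0.22000107, 0.11083575]), np.float64(4.770151051512544e-05))
```

carry_out:
  plan: "-0.02 -0.04 0.15 0 0 0;0 0 0.15 0 0 0;0 0 0.15 0 0 0;0 0 0.13 0 0 0;0 0 0.08 0 0 0;0 0 0.06 0 0 0;0 0 0 0 0 0;0 0 0 0 0 0"

```text
time_s: 9.78
eef_pos: [0.5008, 0.2633, 0.1736]
eef_rot: [-0.0, -0.139, 0.99, -0.0]
wrist_force: [0.3, -0.4, -4.0]
opening: 0.222
grasp_force: 60.1
```

```bash
python3 go.py 0.5016 0.2633 0.1565 1.849
```

```text
now [0.5008 0.2633 0.1736] t 9.7833 F [ 0.3 -0.4 -4. ] open 0.222
shift in present tool axes /40mm [-0.02 -0.01  0.43] in target axes [-0.02 -0.01  0.43]
turn /0.1 [-0. -0.  0.]
```

carry_out:
  plan: "0 0 0.05 0 0 0;0 0 0.05 0 0 0;0 0 0.05 0 0 0;0 0 0 0 0 0;0 0 0 0 0 0;0 0 0 0 0 0;0 0 0 0 0 0;0 0 0 0 0 0"

```text
time_s: 10.45
eef_pos: [0.5012, 0.2645, 0.169]
eef_rot: [0.001, -0.139, 0.99, 0.001]
wrist_force: [-2.6, 4.3, 6.5]
opening: 0.225
grasp_force: 61.4
```

carry_out:
  plan: "0 0 0.05 0 0 0;0 0 0.05 0 0 0;0 0 0.05 0 0 0;0 0 0.05 0 0 0;0 0 0 0 0 0;0 0 0 0 0 0;0 0 0 0 0 0;0 0 0 0 0 0"

```text
time_s: 11.12
eef_pos: [0.4998, 0.2638, 0.1576]
eef_rot: [-0.001, -0.139, 0.99, 0.001]
wrist_force: [0.5, 6.2, -10.7]
opening: 0.223
grasp_force: 59.4
```

carry_out:
  plan: "0 0 0.08 0 0 0;0 0 0.08 0 0 0;0 0 0.08 0 0 0;0 0 0.06 0 0 0;0 0 0 0 0 0;0 0 0 0 0 0;0 0 0 0 0 0;0 0 0 0 0 0"

```text
time_s: 11.78
eef_pos: [0.5018, 0.2641, 0.1564]
eef_rot: [0.002, -0.139, 0.99, 0.0]
wrist_force: [-27.1, -3.5, 54.5]
opening: 0.223
grasp_force: 68.8
```

```bash
python3 -c "
from h import *
o=ctrl.get_obs();print(o['torque'],o['joint_efforts'])
snap('scene','pics/s5.png');snap('top','pics/t5.png')
a=cv2.imread('pics/s5.png')[140:250,345:475]
b=cv2.imread('pics/t5.png')[215:325,130:260]
cv2.imwrite('pics/v5.png',np.hstack([cv2.resize(x,None,fx=3,fy=3,interpolation=cv2.INTER_CUBIC) for x in(a,b)]))"
```

```text
[-0.83118283  4.3672431  -0.13201666] [ -4.88765135 -18.63580763 -23.508026    -0.88944923  -8.34486097
  -0.12153441]
```

View pics/v5.png

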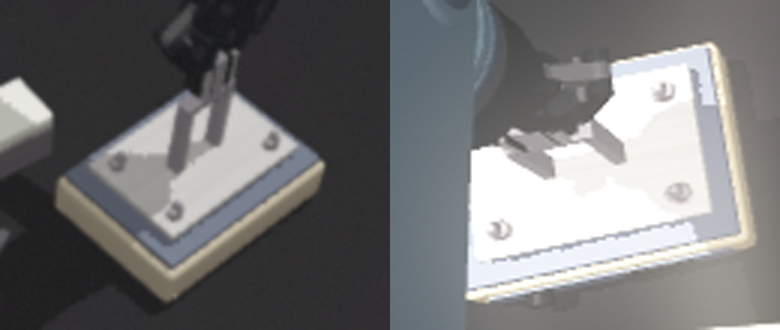

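Pins show through all visible holes, and it stops hard at 54 N. I'll take the load off, open and rise.

carry_out:
  plan: "0 0 -0.06 0 0 0;0 0 -0.06 0 0 0;0 0 -0.05 0 0 0;0 0 0 0 0 0;0 0 0 0 0 0;0 0 0 0 0 0;0 0 0 0 0 0;0 0 0 0 0 0"

```text
time_s: 12.55
eef_pos: [0.5012, 0.2639, 0.1565]
eef_rot: [0.001, -0.139, 0.99, 0.0]
wrist_force: [-7.1, 4.0, 10.5]
opening: 0.226
grasp_force: 63.1
```

carry_out:
  plan: "0 0 0 0 0 0;0 0 0 0 0 0;0 0 0 0 0 0;0 0 0 0 0 0;0 0 0 0 0 0;0 0 0 0 0 0;0 0 0 0 0 0;0 0 0 0 0 0"
  claw: 0

```text
time_s: 13.22
eef_pos: [0.5008, 0.2632, 0.1544]
eef_rot: [-0.0, -0.139, 0.99, -0.0]
wrist_force: [0.0, 0.0, 0.3]
opening: 0.503
grasp_force: 0.0
```

carry_out:
  plan: "0 0 -0.2 0 0 0;0 0 -0.5 0 0 0;0 0 -0.6 0 0 0;0 0 -0.6 0 0 0;0 0 -0.6 0 0 0;0.6 0 0 0 0 0;0.8 0 0 0 0 0;0.8 0 0 0 0 0"

```text
time_s: 13.88
eef_pos: [0.4157, 0.2389, 0.2554]
eef_rot: [0.001, -0.139, 0.99, 0.0]
wrist_force: [0.4, 0.3, 0.8]
opening: 0.499
grasp_force: 0.0
```

carry_out:
  plan: "0.8 0 0 0 0 0;0.8 0 0 0 0 0;0 0 0 0 0 0;0 0 0 0 0 0;0 0 0 0 0 0;0 0 0 0 0 0;0 0 0 0 0 0;0 0 0 0 0 0"

```text
time_s: 14.55
eef_pos: [0.3553, 0.2217, 0.2544]
eef_rot: [-0.0, -0.139, 0.99, -0.0]
wrist_force: [0.9, 0.2, -0.3]
opening: 0.499
grasp_force: 0.0
```

```bash
python3 -c "
from h import *
snap('scene','pics/s6.png');snap('top','pics/t6.png')
a=cv2.imread('pics/s6.png')[140:250,345:475]
b=cv2.imread('pics/t6.png')[215:325,130:260]
cv2.imwrite('pics/v6.png',np.hstack([cv2.resize(x,None,fx=3,fy=3,interpolation=cv2.INTER_CUBIC) for x in(a,b)]))"
```

```text
(no output)
```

View pics/v6.png

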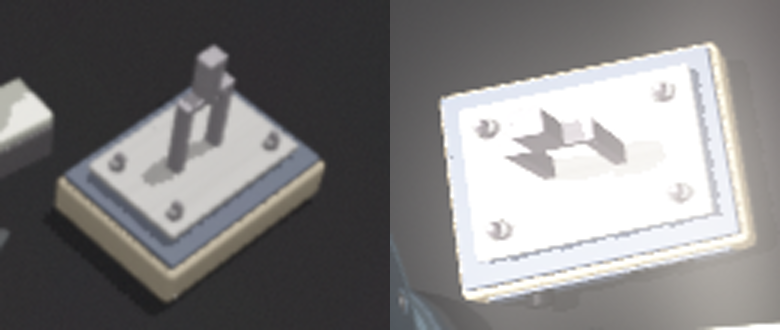

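All four pin ends show through the holes at (487,128), (663,92), (681,192) and (499,230) in the right panel. The plate is level, and the tool stopped at the height expected for the shoulders. Handing in.

```bash
python3 -c "
from bench import ctrl
print(ctrl.hand_in())"
```

```text
the job is handed in; nothing more can be done
None
```

The job is handed in: the carrier plate is snapped onto all four studs and looks fully home, the round carrier was left hanging, and I saw nothing else disturbed; the hand-in gave no verdict.

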